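Hold the deed box's sprung bolt drawn with its key

TASK

Take the key with the square bow out of the wooden key block, push it fully home into the lock on top of the steel deed box (its pins are sticky, so it may need a little wiggling) and then turn it clockwise a quarter turn to its stop, which draws the box's bolt. The bolt is sprung and goes back when the key is let go, so finish still gripping the key, fully home and held at the end of its turn. Leave the round-bowed key and everything else on the shelf where they are.

Things in the scene. Friction and masses are not known exactly. Their poses are not given: they have to be found in the camera images.
- key: Key to use: plain steel, 120 g, upright, bow up, in either socket of key_block, its shoulder on the block's top. Origin: middle of the shoulder plate's underside; z up to the bow, y along the width of blade and bow, x their thickness. Shoulder 24 (x) x 34 (y) x 5 mm; SQUARE bow above. Blade below: 6 (x) x 16 (y) mm, 42 long, the last 8 mm tapering to 3 x 8. Fits either way round.
- key_bow (a point): Middle of the key's square bow, 34 mm above the key's origin, same axes: where to pinch it, across its thickness (x). Bow 9 (x) x 36 (y) x 36 (z) mm; below it a neck 9 x 12 mm, 11 mm high, down to the shoulder plate's top.
- lock_pins (a point): Point in the keyway 24 mm under lock_mouth, middle of three sticky pins (15, 24 and 33 mm down) that stand 1.8 mm into the blade's path from the ends of the slot. A straight push often stalls on them (it can take 15 to 30 N); a lighter push (10 to 15 N) with the key rocked 1 to 2 mm either way along y and twisted 2 or 3 degrees gets past. They stay aside.
- round_key: A different key, to be left alone: plain steel, same height, in the other socket (74 mm away along the block), with a ROUND disc bow 36 mm across and 9 mm thick; its 20 mm wide blade does not fit the lock. Origin and axes as for key.
- key_block: Fixed wooden block 60 (x) x 150 (y) x 56 mm high with two sockets 74 mm apart along its y, 48 mm deep. Origin in the middle of its underside. Both keys' axes are parallel to its axes.
- case: Fixed steel deed box 170 (x) x 140 (y) x 90 mm high. Origin in the middle of its underside. The lock's boss, 64 mm across, stands 14 mm above the middle of its top; a small bolt 16 mm wide in a brass staple 20 mm high lies on the top beyond the boss towards the box's +y edge.
- lock_mouth (a point): Middle of the lock plug's face, on the vertical lock axis, 104 mm above the shelf; turns with the plug. Keyway straight down: slot 7.8 (x) x 18 (y) mm, its mouth flared to 15.8 x 26 over the first 5 mm. Key home: its shoulder lies on the face (key origin here). The key's y goes along this y.
- lock_plug (a joint): Turn of the lock plug in rad: 0 as found (slot's y along the box's y), grows clockwise seen from above, stop at 1.57. Spring-returned: 0.06 N m per rad, friction 0.015 N m. The key has play and leads the plug by 0.1 to 0.2 rad: bring it a little past a quarter turn to reach the stop. Draws the bolt 19 mm.
- clamp: Bystander: cast-iron screw clamp on a 70 x 110 mm foot, 140 mm high, gripping a cracked clay bulla. Origin in the middle of its underside.
- loupe: Bystander: pewter loupe stand, foot 68 mm across, 85 mm high. Origin in the middle of its underside.
- disc0: Bystander: wax seal disc 44 mm across, 10 mm thick, lying flat nearer the robot. Origin in the middle of its underside.
- disc1: Bystander: wax seal disc like disc0, lying farther from the robot. Origin in the middle of its underside.
- mallet: Bystander: boxwood mallet lying down, 235 mm long, head 50 x 85 x 50 mm at its +x end. Origin on the shelf under the handle's front part.
- tin: Bystander: dented copper specimen tin 83 mm across, 75 mm high. Origin in the middle of its underside.
There are look-alikes about, which are no part of the job. What is shaped like the key but orange is not meant.

How it is judged:
By the outcome, as a careful person would: the job done as asked, in the order asked, and still so for the second after the job is handed in, while the arm keeps its last pose, push and grip.
It also fails if it takes over 45 s, if anything falls off the work surface, if the arm or the gripper's body presses on something with over 40 N, if the wrist force passes 120 N, or if a joint passes its speed limit or range.

ROBOT

A 6-joint arm with a two-finger parallel gripper is mounted at the origin on the work surface. World frame = base frame: x ahead of the robot, y to its left, z up, the work surface at z = 0. Lengths are in m, angles in rad, forces in N, time in s.
With the tool pointing down it reaches from about 0.35 to 0.95 m from the base axis. Payload 17.4 kg.
Tool frame: the origin (TCP) lies on the centre line of the jaws, within the pads' length; the fingertips stand 17 mm ahead of it and the grasp point (between the pads) lies 2 mm behind it; z points along the fingers, y is the direction in which the jaws open and shut (so a half turn about z gives the same grasp; the last joint's range is limited). The gripper opens to 93 mm and grips with 3 to 60 N. Pads are 15 mm wide; open, the fingers measure 128 mm over their backs; the gripper's body (75 mm by 188 mm) begins 65 mm behind the grasp point.
Start: joints at [1.13, 0.116, 1.442, -0, 1.584, -0.038], TCP at [0.265, 0.621, 0.236] pointing down, gripper open.
Joint ranges: [-2.83, 2.83], [-0.83, 2.19], [0.07, 2.5], [-1.14, 4.28], [0.01, 3], [-2.97, 2.97]. Speed limits (rad/s): [1.89, 1.89, 2.22, 3.14, 3.14, 3.14].

INTERFACE

Orientations are given as a unit quaternion [w, x, y, z].
In Python, from plant import monitor, camera, calibration, env gives the robot as it stands.
- The arm moves only by the tool play_rows, never from a script. Its argument "series" is a list of rows, each an object of numbers: "dx", "dy", "dz": the shift along the tool's x, y, z in cm; "spin": the turn about the tool's z in degrees; "grip": the opening, from 0 (shut) to 1 (fully open). In form: [{"dx": .., "dy": .., "dz": .., "spin": .., "grip": ..}, ...]. A call has 1 to 12 rows; each row is the pose to reach, as a shift and turn from the pose commanded when the call began, along the tool's axes at that moment; what a row does not reach only later rows make up. A row lasts 1/12 s, in which the tool goes at most 41.7 mm and 7.16 degrees, less where a joint would pass 70% of its speed; a pose out of reach is approached as far as the arm can. A call with a gripper value outside its range is refused whole. The fingers move at their own pace and stop on an object; "squeeze" is the grip in N (left out, the last holds). Time passes only in rows, so rows that repeat a pose let the fingers close. It gives the time, the measured TCP pose, the force and the opening at its end, in the units of the state.
- monitor.state(): the state, without advancing time (a new reading comes with each control period).
- camera(name): name is "side" or "top" or "wrist"; returns the picture (400x640x3 uint8, blue, green, red); there is no depth.
- calibration(name): a dict with "mtx" (3x3 intrinsics, pixels), "R" (3x3) and "t" (3): a world point X has camera coordinates R X + t. Camera axes: x right, y down, z forward; pixel columns grow to the right and rows downward; lengths in m; the calibration is good to about 2 mm. A picture is of the moment at which its call begins: read the wrist's pose just before it. calibration takes no time and is no camera call; for the wrist camera it gives the pose at the moment of the call.
- env.sign_off(): hands the job in, once; it reports no verdict.
The state is a dict: "time_s": time; "q": joint angles; "qvel": joint speeds; "effort": joint torques, N m; "ee_pos": TCP position; "orientation": TCP orientation; "force": force on the tool from outside, world axes, zero at the start; "moment": the same for the moment, N m; "grip_width": finger opening in m.
Only numpy, scipy, OpenCV 4.12 (cv2) and the standard library are available. Lean on these libraries where they do the work, as an engineer would, in place of code of your own. Each camera call takes 0.05 s, during which the arm holds its last target. There are 200 camera calls.

## Working session

There is one attempt and no reset: what is moved stays moved. The work goes in short steps, Python scripts to look and compute and a tool call to move; the robot and the scene stay as the last step left them, time stands still between calls to the robot, and variables do not carry over. Pictures are saved under pics/ and viewed, about 8 in all and at most 12, crops included, and the job is handed in when it is done.

Besides the shell and the picture viewer there is one more tool, called after "Emit:" by a JSON object that holds its "fn" and its "kwargs", one argument or row to a line. play_rows: Moves the arm, as the interface text tells. Its arguments: {"type":"object","properties":{"series":{"type":"array"},"squeeze":{"type":"number"}},"required":["series"]}

```bash
mkdir -p pics
python3 - <<'E'
from plant import monitor,camera,calibration
import cv2
s=monitor.state();print(s)
for n in("top","side"):
    cv2.imwrite(f"pics/{n}0.png",camera(n));c=calibration(n);print(n,c)
E
```

```text
{'time_s': 0.0, 'q': array([ 1.13016562e+00,  1.16468589e-01,  1.44226017e+00, -8.77556874e-06,
        1.58398340e+00, -3.77974874e-02]), 'qvel': array([-1.46439667e-03,  7.81654903e-05,  1.43936702e-03,  7.29007109e-04,
        1.58866874e-03,  7.70893578e-04]), 'effort': array([ 1.50746237e-03, -7.21306157e+01, -6.22592211e+01,  7.81427720e-02,
        2.41674925e-02, -1.08872048e-04]), 'ee_pos': array([0.26454956, 0.62080145, 0.23492006]), 'orientation': array([-1.28364195e-04,  2.00057526e-01,  9.79783993e-01, -5.44850351e-04]), 'force': array([ 0.27841949, -0.62020214, -0.63853393]), 'moment': array([ 0.03539625, -0.02167327, -0.02829943]), 'grip_width': 0.09282207489115547}
top {'mtx': array([[520.90630668,   0.        , 322.32070186],
       [  0.        , 520.90630668, 203.2023001 ],
       [  0.        ,   0.        ,   1.        ]]), 'R': array([[-0.03345321, -0.99943591, -0.00295567],
       [-0.9713844 ,  0.03320978, -0.23517963],
       [ 0.23514513, -0.00499643, -0.97194743]]), 't': array([-0.00277703,  0.62143914,  1.2401651 ])}
side {'mtx': array([[399.42575003,   0.        , 326.20548126],
       [  0.        , 399.42575003, 195.54867895],
       [  0.        ,   0.        ,   1.        ]]), 'R': array([[-0.9435583 , -0.33120253,  0.00162145],
       [-0.23883579,  0.67700791, -0.69614493],
       [ 0.22946723, -0.65724058, -0.71789944]]), 't': array([0.5477647 , 0.23922267, 0.97535094])}
```

View pics/top0.png

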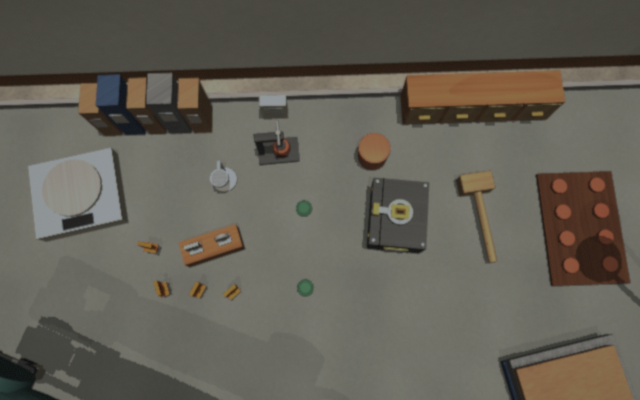

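View pics/side0.png

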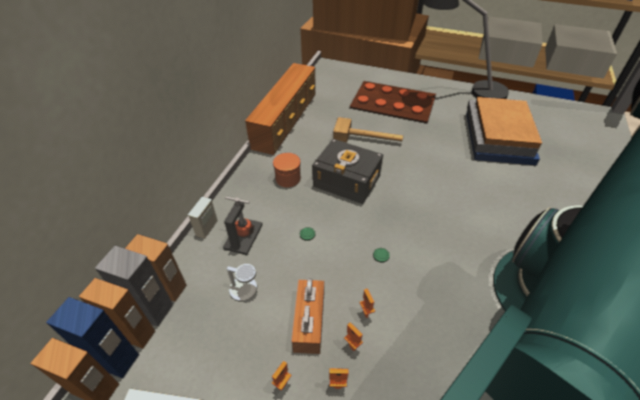

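Top view: the key block is at about (211,245) with keys near (194,248) and (223,239), and the box with its lock is at about (400,211). In the side view the keys are at (309,290) and (306,318). Next I enlarge these and cast rays.

```bash
cat > h.py <<'E'
import numpy as np,cv2
from plant import monitor,camera,calibration
def ray(c,px,z):
    d=c["R"].T@np.linalg.inv(c["mtx"])@np.array([px[0],px[1],1.]);o=-c["R"].T@c["t"]
    return o+d*(z-o[2])/d[2]
def proj(c,X):
    p=c["mtx"]@(c["R"]@np.asarray(X,float)+c["t"]);return p[:2]/p[2]
E
python3 - <<'E'
from h import *
t=cv2.imread("pics/top0.png");s=cv2.imread("pics/side0.png");ct=calibration("top")
a=cv2.resize(t[215:275,170:250],(400,300),interpolation=2);b=cv2.resize(s[265:365,270:350],(320,400),interpolation=2)
c=cv2.resize(t[170:260,360:435],(375,450),interpolation=2)
o=np.zeros((450,1095,3),np.uint8);o[:300,:400]=a;o[:400,400:720]=b;o[:450,720:1095]=c
cv2.imwrite("pics/z.png",cv2.resize(o,(800,329),interpolation=3))
for p in((194,248),(223,239)):print(ray(ct,p,.095))
print(ray(ct,(400,211),.104))
h=cv2.cvtColor(t,cv2.COLOR_BGR2HSV)
m=cv2.inRange(h,(3,90,50),(18,255,255));m[:,:170]=0;m[:215]=0;m[275:]=0;m[:,250:]=0
cs=cv2.findContours(m,0,2)[0];k=max(cs,key=cv2.contourArea);print(cv2.minAreaRect(k))
E
```

```text
[0.51452877 0.29209724 0.095     ]
[0.53431319 0.22179304 0.095     ]
[ 0.58756853 -0.21348724  0.104     ]
((210.60597229003906, 245.20611572265625), (26.1345157623291, 61.602787017822266), 72.25532531738281)
```

View pics/z.png

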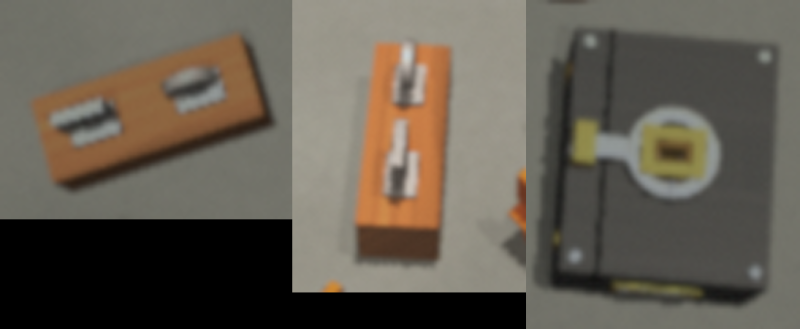

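The key nearer +y (top view (194,248)) has the straight-edged square bow and the other is rounded. The block yaw is about 17°. I move above the square key and look with the wrist camera.

Emit:
{"fn": "play_rows", "kwargs": {
  "series": [
    {"dx": -36, "dy": -20.5, "dz": 0, "spin": 50, "grip": 1},
    {"dx": -36, "dy": -20.5, "dz": 0, "spin": 50, "grip": 1},
    {"dx": -36, "dy": -20.5, "dz": 0, "spin": 50, "grip": 1},
    {"dx": -36, "dy": -20.5, "dz": 0, "spin": 50, "grip": 1},
    {"dx": -36, "dy": -20.5, "dz": 0, "spin": 50, "grip": 1},
    {"dx": -36, "dy": -20.5, "dz": 0, "spin": 50, "grip": 1},
    {"dx": -36, "dy": -20.5, "dz": 0, "spin": 50, "grip": 1},
    {"dx": -36, "dy": -20.5, "dz": 0, "spin": 50, "grip": 1},
    {"dx": -36, "dy": -20.5, "dz": 0, "spin": 50, "grip": 1},
    {"dx": -36, "dy": -20.5, "dz": 0, "spin": 50, "grip": 1},
    {"dx": -36, "dy": -20.5, "dz": 0, "spin": 50, "grip": 1},
    {"dx": -36, "dy": -20.5, "dz": 0, "spin": 50, "grip": 1}
  ]
}}

```text
time_s: 1.1
ee_pos: [0.5163, 0.2897, 0.2352]
orientation: [-0.0, 0.597, 0.803, -0.0]
force: [0.0, 1.3, -0.2]
grip_width: 0.0929
```

Run:
```python
from h import *
s=monitor.state();print(s["time_s"],s["ee_pos"],s["orientation"],s["qvel"].round(2))
c=calibration("wrist");print(c);cv2.imwrite("pics/w1.png",camera("wrist"));np.save("w1.npy",c,allow_pickle=True)
print(proj(c,s["ee_pos"]))
```

```text
1.1 [0.51628334 0.28970989 0.23522621] [-1.69921868e-04  5.96636167e-01  8.02511784e-01 -3.02851680e-04] [ 0.05 -0.01  0.    0.01  0.    0.02]
{'mtx': array([[334.46184578,   0.        , 316.51385474],
       [  0.        , 334.46184578, 198.01431938],
       [  0.        ,   0.        ,   1.        ]]), 'R': array([[ 9.57656576e-01,  2.87912969e-01,  6.73396790e-05],
       [ 2.79030894e-01, -9.28170600e-01,  2.46254131e-01],
       [ 7.09622608e-02, -2.35808098e-01, -9.69205292e-01]]), 't': array([-0.57634655,  0.09500537,  0.42036517])}
[319.64124085 256.47542869]
```

View pics/w1.png

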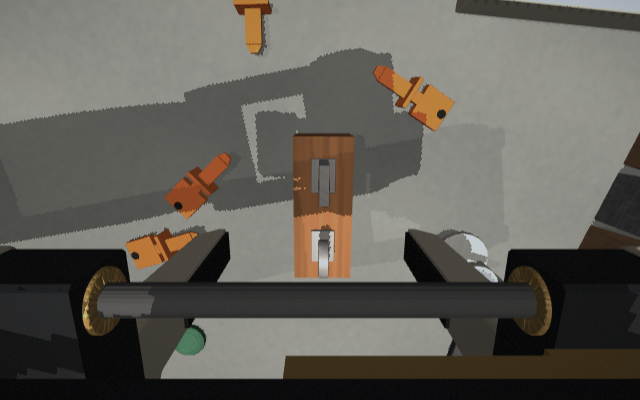

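In the wrist view the block runs vertically through (323,205), with the candidate key at (323,175) and the other at (323,245). I enlarge to confirm the bow shape and read the pixels.

Run:
```python
from h import *
w=cv2.imread("pics/w1.png");c=np.load("w1.npy",allow_pickle=True).item()
z=cv2.convertScaleAbs(cv2.resize(w[125:285,275:375],(500,800),interpolation=cv2.INTER_CUBIC),alpha=1.4)
cv2.imwrite("pics/w1z.png",cv2.resize(z,(375,600)))
h=cv2.cvtColor(w,cv2.COLOR_BGR2HSV)
g=((h[...,1]<50)&(h[...,2]>20)).astype(np.uint8)*255
for y0,y1 in((150,205),(215,278)):
    m=np.zeros_like(g);m[y0:y1,305:345]=g[y0:y1,305:345]
    k=max(cv2.findContours(m,0,2)[0],key=cv2.contourArea);print(cv2.boundingRect(k),cv2.minAreaRect(k))
for r in(140,160,180,200,240,260):
    x=np.where(h[r,285:365,1]>80)[0];print(r,x.min()+285,x.max()+285)
```

```text
(311, 159, 24, 46) ((322.5, 181.5), (45.0, 23.0), 90.0)
(311, 230, 23, 48) ((322.0, 253.5), (47.0, 22.0), 90.0)
140 293 354
160 293 353
180 293 352
200 294 351
240 294 350
260 294 350
```

View pics/w1z.png

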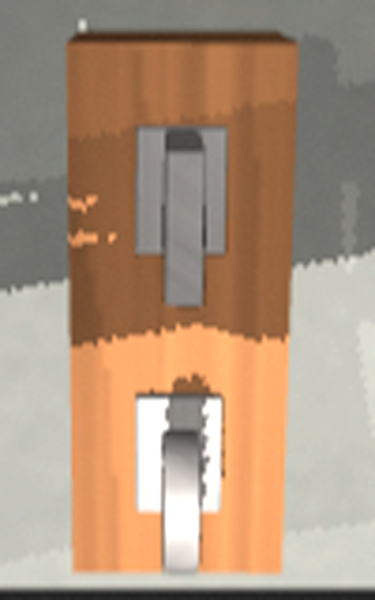

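The upper key (at (323,176)) has a flat-topped square bow and the lower one is rounded, so the upper key is the right one. Now I compute its pose from the shoulder and the bow top.

Run:
```python
from h import *
c=np.load("w1.npy",allow_pickle=True).item()
q=lambda x,y,z:ray(c,(275+x/3.75,125+y/3.75),z)
print("sh",q(181.5,190,.061)); print("top",q(184.5,227.5,.108))
sh2=q(179.5,454,.061);print("sh2",sh2);d=q(181.5,190,.061)-sh2;print(np.linalg.norm(d),np.degrees(np.arctan2(-d[0],d[1])))
a,b=q(165,140,.108),q(165,300,.108);d=a-b;print(np.degrees(np.arctan2(-d[0],d[1])))
s=monitor.state();n=s["orientation"][1:3];print("toolyang",np.degrees(np.arctan2(n[1]**2-n[0]**2,2*n[0]*n[1])))
p=q(181.5,190,.061)*.5+q(184.5,227.5,.108)*.5-s["ee_pos"]
X=np.array([2*n[0]**2-1,2*n[0]*n[1]]);Y=np.array([2*n[0]*n[1],2*n[1]**2-1]);print("dx,dy",X@p[:2],Y@p[:2])
```

```text
sh [0.51921316 0.29822484 0.061     ]
top [0.51893068 0.29823863 0.108     ]
sh2 [0.54031433 0.227423   0.061     ]
0.07387936330078317 16.59570870428983
16.83792810315939
toolyang 16.836075446911423
dx,dy 0.006029444095994215 0.005494479140209772
```

Emit:
{"fn": "play_rows", "kwargs": {
  "series": [
    {"dx": 0.6, "dy": 0.55, "dz": 3, "spin": 0, "grip": 1},
    {"dx": 0.6, "dy": 0.55, "dz": 6, "spin": 0, "grip": 1},
    {"dx": 0.6, "dy": 0.55, "dz": 9, "spin": 0, "grip": 1},
    {"dx": 0.6, "dy": 0.55, "dz": 12, "spin": 0, "grip": 1},
    {"dx": 0.6, "dy": 0.55, "dz": 14, "spin": 0, "grip": 1},
    {"dx": 0.6, "dy": 0.55, "dz": 14.7, "spin": 0, "grip": 1},
    {"dx": 0.6, "dy": 0.55, "dz": 14.7, "spin": 0, "grip": 1},
    {"dx": 0.6, "dy": 0.55, "dz": 14.7, "spin": 0, "grip": 0.4},
    {"dx": 0.6, "dy": 0.55, "dz": 14.7, "spin": 0, "grip": 0.2},
    {"dx": 0.6, "dy": 0.55, "dz": 14.7, "spin": 0, "grip": 0},
    {"dx": 0.6, "dy": 0.55, "dz": 14.7, "spin": 0, "grip": 0},
    {"dx": 0.6, "dy": 0.55, "dz": 14.7, "spin": 0, "grip": 0}
  ],
  "squeeze": 50
}}

```text
time_s: 2.15
ee_pos: [0.5192, 0.2987, 0.0895]
orientation: [0.0, 0.595, 0.803, 0.0]
force: [-0.0, -0.4, 0.2]
grip_width: 0.0639
```

Emit:
{"fn": "play_rows", "kwargs": {
  "series": [
    {"dz": 0, "grip": 0},
    {"dz": 0, "grip": 0},
    {"dz": 0, "grip": 0},
    {"dz": 0, "grip": 0},
    {"dz": 0, "grip": 0},
    {"dz": 0, "grip": 0}
  ]
}}

```text
invalid input
```

Emit:
{"fn": "play_rows", "kwargs": {
  "series": [
    {"dx": 0, "dy": 0, "dz": 0, "spin": 0, "grip": 0},
    {"dx": 0, "dy": 0, "dz": 0, "spin": 0, "grip": 0},
    {"dx": 0, "dy": 0, "dz": 0, "spin": 0, "grip": 0},
    {"dx": 0, "dy": 0, "dz": 0, "spin": 0, "grip": 0},
    {"dx": 0, "dy": 0, "dz": 0, "spin": 0, "grip": 0},
    {"dx": 0, "dy": 0, "dz": 0, "spin": 0, "grip": 0},
    {"dx": 0, "dy": 0, "dz": 0, "spin": 0, "grip": 0},
    {"dx": 0, "dy": 0, "dz": 0, "spin": 0, "grip": 0},
    {"dx": 0, "dy": 0, "dz": 0, "spin": 0, "grip": 0},
    {"dx": 0, "dy": 0, "dz": 0, "spin": 0, "grip": 0}
  ]
}}

```text
time_s: 2.98
ee_pos: [0.5189, 0.2986, 0.0886]
orientation: [0.0, 0.595, 0.803, -0.0]
force: [0.3, 0.1, -0.6]
grip_width: 0.0089
```

Emit:
{"fn": "play_rows", "kwargs": {
  "series": [
    {"dx": 0, "dy": 0, "dz": -1, "spin": 0, "grip": 0},
    {"dx": 0, "dy": 0, "dz": -2, "spin": 0, "grip": 0},
    {"dx": 0, "dy": 0, "dz": -3.5, "spin": 0, "grip": 0},
    {"dx": 0, "dy": 0, "dz": -5, "spin": 0, "grip": 0},
    {"dx": 0, "dy": 0, "dz": -7, "spin": 0, "grip": 0},
    {"dx": 0, "dy": 0, "dz": -9, "spin": 0, "grip": 0},
    {"dx": 0, "dy": 0, "dz": -11, "spin": 0, "grip": 0},
    {"dx": 0, "dy": 0, "dz": -13, "spin": 0, "grip": 0},
    {"dx": 0, "dy": 0, "dz": -14, "spin": 0, "grip": 0},
    {"dx": 0, "dy": 0, "dz": -14, "spin": 0, "grip": 0}
  ]
}}

```text
time_s: 3.82
ee_pos: [0.5196, 0.2989, 0.232]
orientation: [0.001, 0.595, 0.803, 0.002]
force: [0.1, -0.1, -1.0]
grip_width: 0.0083
```

Run:
```python
from h import *
s=monitor.state();print(s["ee_pos"],s["grip_width"],s["force"])
n=s["orientation"][1:3]
X=np.array([2*n[0]**2-1,2*n[0]*n[1]]);Y=np.array([2*n[0]*n[1],2*n[1]**2-1])
# box yaw from the dark top (z .09) and lock boss centre
t=cv2.imread("pics/top0.png");c=calibration("top")
g=cv2.cvtColor(t,cv2.COLOR_BGR2HSV);roi=g[195:228,385:417]
m=((roi[...,1]<60)&(roi[...,2]>110)) ;ys,xs=np.where(m);print("boss px",xs.min()+385,xs.max()+385,ys.min()+195,ys.max()+195)
m=((g[...,1]>90)&(abs(g[...,0].astype(int)-24)<8));m[:203]=0;m[222:]=0;m[:,391:412]&=True;m[:,:389]=0;m[:,414:]=0
ys,xs=np.where(m);print("plug",xs.mean(),ys.mean(),len(xs));P=ray(c,(xs.mean(),ys.mean()),.104);print(P)
d=P-s["ee_pos"];print("dx,dy",X@d[:2],Y@d[:2])
```

```text
[0.51957547 0.29894953 0.23198764] 0.00828346713041874 [ 0.12271581 -0.14440213 -1.04436482]
boss px 385 412 199 223
plug 399.88018433179724 211.1520737327189 217
[ 0.58719668 -0.21316733  0.104     ]
dx,dy -0.5096241625980945 -0.08436271577133733
```

Emit:
{"fn": "play_rows", "kwargs": {
  "series": [
    {"dx": -3, "dy": -0.5, "dz": 0, "spin": 3, "grip": 0},
    {"dx": -7, "dy": -1.3, "dz": 0, "spin": 7, "grip": 0},
    {"dx": -11, "dy": -2, "dz": 0, "spin": 11, "grip": 0},
    {"dx": -15, "dy": -2.7, "dz": 0, "spin": 15, "grip": 0},
    {"dx": -19, "dy": -3.5, "dz": 0, "spin": 19, "grip": 0},
    {"dx": -23, "dy": -4.2, "dz": 0, "spin": 22, "grip": 0},
    {"dx": -27, "dy": -5, "dz": 0, "spin": 22, "grip": 0},
    {"dx": -31, "dy": -5.6, "dz": 0, "spin": 22, "grip": 0},
    {"dx": -35, "dy": -6.3, "dz": 0, "spin": 22, "grip": 0},
    {"dx": -39, "dy": -7.1, "dz": 0, "spin": 22, "grip": 0},
    {"dx": -42, "dy": -7.6, "dz": 0, "spin": 22, "grip": 0},
    {"dx": -44, "dy": -8, "dz": 0, "spin": 22, "grip": 0}
  ]
}}

```text
time_s: 4.82
ee_pos: [0.5701, -0.1486, 0.2274]
orientation: [-0.0, 0.738, 0.674, -0.001]
force: [0.2, 0.9, -1.0]
grip_width: 0.0088
```

Run:
```python
from h import *
s=monitor.state();print(s["ee_pos"],s["grip_width"],s["force"],s["qvel"].round(2))
n=s["orientation"][1:3]
X=np.array([2*n[0]**2-1,2*n[0]*n[1]]);Y=np.array([2*n[0]*n[1],2*n[1]**2-1])
d=np.array([.5872,-.2132])-s["ee_pos"][:2];print("dx,dy",X@d,Y@d,X,Y)
```

```text
[ 0.5700737  -0.14857508  0.22736249] 0.008834276717060883 [ 0.18462344  0.87698072 -1.02864922] [-0.36  0.17 -0.16  0.01 -0.   -0.36]
dx,dy -0.06281252416868924 0.022897064835439882 [0.09038    0.99590681] [ 0.99590681 -0.090381  ]
```

Emit:
{"fn": "play_rows", "kwargs": {
  "series": [
    {"dx": -3, "dy": 0.7, "dz": 0, "spin": 0, "grip": 0},
    {"dx": -6, "dy": 1.5, "dz": 0, "spin": 0, "grip": 0},
    {"dx": -8.5, "dy": 2, "dz": 0, "spin": 0, "grip": 0},
    {"dx": -9.5, "dy": 2.3, "dz": 0, "spin": 0, "grip": 0},
    {"dx": -9.5, "dy": 2.3, "dz": 0, "spin": 0, "grip": 0},
    {"dx": -9.5, "dy": 2.3, "dz": 0, "spin": 0, "grip": 0},
    {"dx": -9.5, "dy": 2.3, "dz": 0, "spin": 0, "grip": 0}
  ]
}}

```text
time_s: 5.4
ee_pos: [0.5849, -0.2412, 0.2283]
orientation: [-0.0, 0.738, 0.675, 0.0]
force: [0.3, 0.5, -0.9]
grip_width: 0.0088
```

Run:
```python
from h import *
s=monitor.state();print(s["ee_pos"],s["qvel"].round(2))
c=calibration("wrist");cv2.imwrite("pics/w2.png",camera("wrist"));np.save("w2.npy",c,allow_pickle=True)
```

```text
[ 0.58488009 -0.24122364  0.22829938] [ 0.01 -0.01 -0.   -0.   -0.   -0.  ]
```

View pics/w2.png

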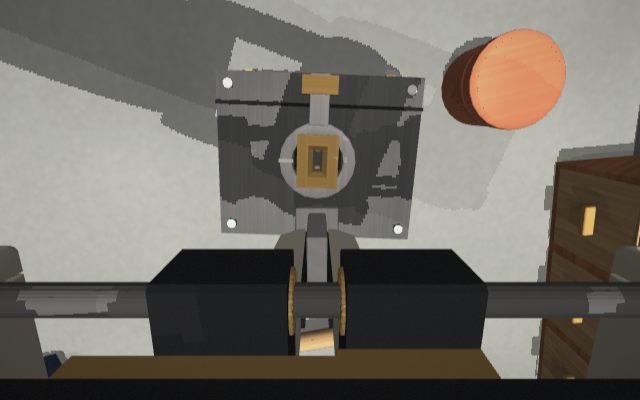

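Key held at about (317,225), lock mouth at about (318,159), box slightly rotated. I measure the plug, screws and key.

Run:
```python
from h import *
w=cv2.imread("pics/w2.png");c=np.load("w2.npy",allow_pickle=True).item()
h=cv2.cvtColor(w,cv2.COLOR_BGR2HSV)
m=((h[...,1]>100)&(h[...,2]>60)&(abs(h[...,0].astype(int)-18)<9)).astype(np.uint8)*255
m[:130]=0;m[190:]=0;m[:,:290]=0;m[:,345:]=0
k=max(cv2.findContours(m,0,2)[0],key=cv2.contourArea);r=cv2.minAreaRect(k);print(r)
bp=cv2.boxPoints(r);B=np.array([ray(c,p,.104)for p in bp]);print(B.round(4),B.mean(0))
wh=((h[...,1]<40)&(h[...,2]>215)).astype(np.uint8)
n,l,st,ce=cv2.connectedComponentsWithStats(wh)
S=[]
for i in range(1,n):
    if 40<st[i,4]<200 and 215<ce[i][0]<425 and ce[i][1]<240:
        p=ray(c,ce[i],.091);S.append(p);print(st[i,4],ce[i].round(1),p.round(4))
S=np.array(S);print("screws mean",S.mean(0))
z=w[130:245,265:370];cv2.imwrite("pics/w2z.png",cv2.convertScaleAbs(cv2.resize(z,(525,575),interpolation=2),alpha=1.3))
s=monitor.state()
for dz in(-.0326,-.0746):
  for u in(-1,1):
    X=np.array([.0898,.996,0]);print("pred key",dz,u,proj(c,s["ee_pos"]+[0,0,dz]+X*u*(.017 if dz>-.04 else .004)))
```

```text
((316.9842529296875, 160.92535400390625), (41.860191345214844, 52.778629302978516), 2.12109637260437)
[[ 0.5667 -0.2326  0.104 ]
 [ 0.5728 -0.1897  0.104 ]
 [ 0.6062 -0.1939  0.104 ]
 [ 0.6014 -0.237   0.104 ]] [ 0.58678765 -0.21330302  0.104     ]
65 [227.   82.1] [ 0.5196 -0.1443  0.091 ]
50 [230.9 223.1] [ 0.5046 -0.2638  0.091 ]
49 [397.7 229.1] [ 0.6539 -0.2827  0.091 ]
screws mean [ 0.55938764 -0.23026764  0.091     ]
pred key -0.0326 -1 [318.14596653 259.52278062]
pred key -0.0326 1 [318.32272198 203.53381317]
pred key -0.0746 -1 [317.92232891 216.83454321]
pred key -0.0746 1 [317.95413871 205.79580999]
```

View pics/w2z.png

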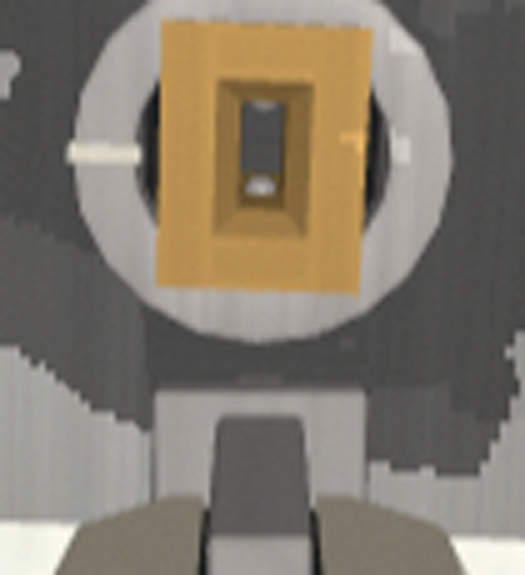

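Run:
```python
from h import *
c=np.load("w2.npy",allow_pickle=True).item();s=monitor.state();e=s["ee_pos"]
q=lambda x,y,z:ray(c,(265+x/5,130+y/5),z)
n=s["orientation"][1:3];X=np.array([2*n[0]**2-1,2*n[0]*n[1],0]);Y=np.array([X[1],-X[0],0])
f=q(260,388,e[2]-.0276);d=f-e;print("plate front: along X (17 expected), Y",X@d*1e3,Y@d*1e3)
L,R=q(155,390,e[2]-.0276),q(366,390,e[2]-.0276);print("width",np.linalg.norm(L-R), np.degrees(np.arctan2((R-L)[1],(R-L)[0])),np.degrees(np.arctan2(Y[1],Y[0])))
b=q(260,418,e[2]+.0174+.002);print("bow",X@(b-e)*1e3,Y@(b-e)*1e3)
M=q(263,159,.104);print("mouth",M)
for T in(M,[.5868,-.2134,.104]):
  d=T-e;print("dx,dy mm",X@d*1e3,Y@d*1e3)
```

```text
plate front: along X (17 expected), Y 16.049405163038962 -0.7105203337044702
width 0.023110994417898857 -5.051588452592612 -5.02185970181549
bow 26.882167191462457 -0.7695609755092664
mouth [ 0.58727032 -0.2136448   0.104     ]
dx,dy mm 27.545923809874434 -0.09021917031830393
dx,dy mm 27.74861454252164 -0.5801635426177536
```

Aligned estimate: dx +2.8 cm, dy about 0, spin +2°. I descend into the flare and check the forces.

Emit:
{"fn": "play_rows", "kwargs": {
  "series": [
    {"dx": 1, "dy": 0, "dz": 0, "spin": 1, "grip": 0},
    {"dx": 2, "dy": 0, "dz": 0.5, "spin": 2, "grip": 0},
    {"dx": 2.8, "dy": 0, "dz": 1.5, "spin": 2, "grip": 0},
    {"dx": 2.8, "dy": 0, "dz": 2.5, "spin": 2, "grip": 0},
    {"dx": 2.8, "dy": 0, "dz": 3.5, "spin": 2, "grip": 0},
    {"dx": 2.8, "dy": 0, "dz": 4.3, "spin": 2, "grip": 0},
    {"dx": 2.8, "dy": 0, "dz": 4.8, "spin": 2, "grip": 0},
    {"dx": 2.8, "dy": 0, "dz": 5.1, "spin": 2, "grip": 0},
    {"dx": 2.8, "dy": 0, "dz": 5.4, "spin": 2, "grip": 0},
    {"dx": 2.8, "dy": 0, "dz": 5.6, "spin": 2, "grip": 0},
    {"dx": 2.8, "dy": 0, "dz": 5.6, "spin": 2, "grip": 0}
  ]
}}

```text
time_s: 6.37
ee_pos: [0.5874, -0.2145, 0.1724]
orientation: [-0.0, 0.749, 0.662, -0.0]
force: [0.6, 0.8, -0.9]
grip_width: 0.0085
```

Emit:
{"fn": "play_rows", "kwargs": {
  "series": [
    {"dx": 0, "dy": 0, "dz": 0.2, "spin": 0, "grip": 0},
    {"dx": 0, "dy": 0, "dz": 0.4, "spin": 0, "grip": 0},
    {"dx": 0, "dy": 0, "dz": 0.6, "spin": 0, "grip": 0},
    {"dx": 0, "dy": 0, "dz": 0.8, "spin": 0, "grip": 0},
    {"dx": 0, "dy": 0, "dz": 0.8, "spin": 0, "grip": 0}
  ]
}}

```text
time_s: 6.78
ee_pos: [0.5876, -0.214, 0.1645]
orientation: [-0.0, 0.749, 0.662, 0.0]
force: [1.8, 4.9, -3.0]
grip_width: 0.0084
```

Emit:
{"fn": "play_rows", "kwargs": {
  "series": [
    {"dx": 0.08, "dy": 0.03, "dz": 0.1, "spin": 0, "grip": 0},
    {"dx": 0.15, "dy": 0.03, "dz": 0.25, "spin": 2, "grip": 0},
    {"dx": 0.08, "dy": 0.03, "dz": 0.35, "spin": 0, "grip": 0},
    {"dx": -0.02, "dy": 0.03, "dz": 0.45, "spin": -2, "grip": 0},
    {"dx": 0.08, "dy": 0.03, "dz": 0.55, "spin": 0, "grip": 0},
    {"dx": 0.18, "dy": 0.03, "dz": 0.65, "spin": 2, "grip": 0},
    {"dx": 0.08, "dy": 0.03, "dz": 0.65, "spin": 0, "grip": 0}
  ]
}}

```text
time_s: 7.37
ee_pos: [0.5878, -0.2136, 0.1579]
orientation: [0.0, 0.75, 0.661, -0.0]
force: [-1.1, 3.6, -0.1]
grip_width: 0.0089
```

Emit:
{"fn": "play_rows", "kwargs": {
  "series": [
    {"dx": 0.15, "dy": 0, "dz": 0.15, "spin": 2, "grip": 0},
    {"dx": 0.03, "dy": 0, "dz": 0.3, "spin": 0, "grip": 0},
    {"dx": -0.1, "dy": 0, "dz": 0.45, "spin": -2, "grip": 0},
    {"dx": 0.03, "dy": 0, "dz": 0.6, "spin": 0, "grip": 0},
    {"dx": 0.15, "dy": 0, "dz": 0.75, "spin": 2, "grip": 0},
    {"dx": 0.03, "dy": 0, "dz": 0.9, "spin": 0, "grip": 0},
    {"dx": -0.1, "dy": 0, "dz": 1.0, "spin": -2, "grip": 0},
    {"dx": 0.03, "dy": 0, "dz": 1.0, "spin": 0, "grip": 0}
  ]
}}

```text
time_s: 8.03
ee_pos: [0.5882, -0.2132, 0.1487]
orientation: [0.0, 0.748, 0.663, 0.0]
force: [0.4, 0.3, 3.1]
grip_width: 0.0089
```

Emit:
{"fn": "play_rows", "kwargs": {
  "series": [
    {"dx": 0.12, "dy": 0, "dz": 0.15, "spin": 2, "grip": 0},
    {"dx": 0, "dy": 0, "dz": 0.3, "spin": 0, "grip": 0},
    {"dx": -0.12, "dy": 0, "dz": 0.45, "spin": -2, "grip": 0},
    {"dx": 0, "dy": 0, "dz": 0.6, "spin": 0, "grip": 0},
    {"dx": 0.12, "dy": 0, "dz": 0.75, "spin": 2, "grip": 0},
    {"dx": 0, "dy": 0, "dz": 0.9, "spin": 0, "grip": 0},
    {"dx": -0.12, "dy": 0, "dz": 1.0, "spin": -2, "grip": 0},
    {"dx": 0, "dy": 0, "dz": 1.0, "spin": 0, "grip": 0}
  ]
}}

```text
time_s: 8.7
ee_pos: [0.588, -0.2132, 0.1382]
orientation: [-0.0, 0.748, 0.663, 0.0]
force: [-0.9, -2.6, 1.8]
grip_width: 0.0088
```

Emit:
{"fn": "play_rows", "kwargs": {
  "series": [
    {"dx": 0.1, "dy": 0, "dz": 0.1, "spin": 2, "grip": 0},
    {"dx": 0, "dy": 0, "dz": 0.15, "spin": 0, "grip": 0},
    {"dx": -0.1, "dy": 0, "dz": 0.2, "spin": -2, "grip": 0},
    {"dx": 0, "dy": 0, "dz": 0.25, "spin": 0, "grip": 0},
    {"dx": 0, "dy": 0, "dz": 0.3, "spin": 0, "grip": 0},
    {"dx": 0, "dy": 0, "dz": 0.3, "spin": 0, "grip": 0},
    {"dx": 0, "dy": 0, "dz": 0.3, "spin": 0, "grip": 0}
  ]
}}

```text
time_s: 9.28
ee_pos: [0.588, -0.2135, 0.1365]
orientation: [0.001, 0.749, 0.662, 0.0]
force: [-4.3, 3.2, 11.0]
grip_width: 0.0087
```

Run:
```python
from h import *
s=monitor.state();print(s["ee_pos"],s["force"],s["moment"],s["grip_width"])
c=calibration("wrist");w=camera("wrist");np.save("w3.npy",c,allow_pickle=True);cv2.imwrite("pics/w3f.png",w)
cv2.imwrite("pics/w3.png",cv2.convertScaleAbs(cv2.resize(w[120:280,215:425],(787,600),interpolation=2),alpha=1.4))
```

```text
[ 0.58801746 -0.21345842  0.13653217] [-4.27120925  3.23090307 11.04729744] [ 0.55802761  1.02265238 -0.03105557] 0.008659599675435455
```

View pics/w3.png

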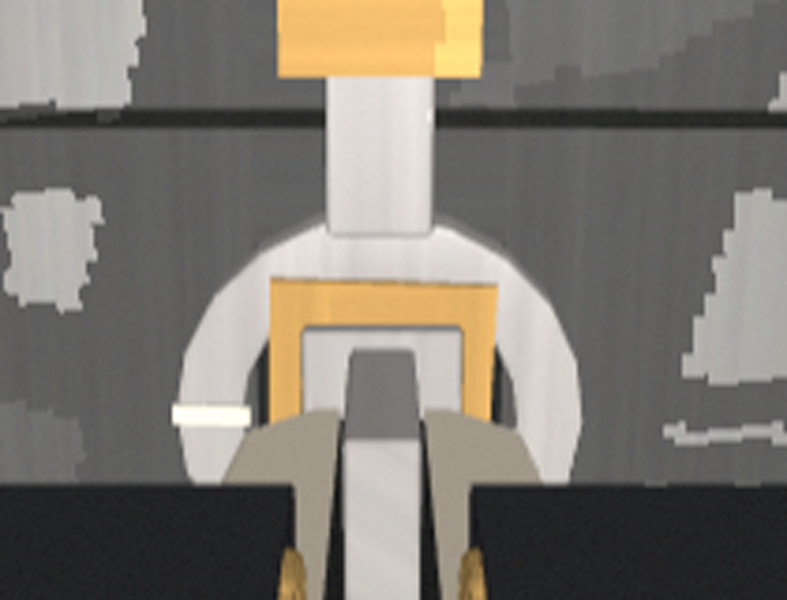

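The shoulder sits flat on the plug face with TCP z 0.1365 (predicted 0.1366) and 11 N of push, so the key is home. Now the clockwise turn.

Emit:
{"fn": "play_rows", "kwargs": {
  "series": [
    {"dx": 0, "dy": -0.05, "dz": 0, "spin": 5, "grip": 0},
    {"dx": 0, "dy": -0.05, "dz": 0, "spin": 10, "grip": 0},
    {"dx": 0, "dy": -0.05, "dz": 0, "spin": 15, "grip": 0},
    {"dx": 0, "dy": -0.05, "dz": 0, "spin": 20, "grip": 0},
    {"dx": 0, "dy": -0.05, "dz": 0, "spin": 25, "grip": 0},
    {"dx": 0, "dy": -0.05, "dz": 0, "spin": 30, "grip": 0},
    {"dx": 0, "dy": -0.05, "dz": 0, "spin": 35, "grip": 0},
    {"dx": 0, "dy": -0.05, "dz": 0, "spin": 40, "grip": 0},
    {"dx": 0, "dy": -0.05, "dz": 0, "spin": 45, "grip": 0},
    {"dx": 0, "dy": -0.05, "dz": 0, "spin": 50, "grip": 0},
    {"dx": 0, "dy": -0.05, "dz": 0, "spin": 55, "grip": 0},
    {"dx": 0, "dy": -0.05, "dz": 0, "spin": 60, "grip": 0}
  ]
}}

```text
time_s: 10.33
ee_pos: [0.587, -0.2131, 0.1366]
orientation: [-0.0, 0.98, 0.197, -0.0]
force: [-10.8, 6.0, 13.9]
grip_width: 0.0089
```

Run:
```python
from h import *
s=monitor.state();print(s["ee_pos"],s["orientation"],s["force"],s["moment"],s["grip_width"])
```

```text
[ 0.58701888 -0.21309406  0.13656501] [-1.01581207e-04  9.80476138e-01  1.96637874e-01 -2.82020426e-04] [-10.80569361   5.99287547  13.93099808] [1.19959493 2.23357645 0.1056512 ] 0.00892544163551284
```

Emit:
{"fn": "play_rows", "kwargs": {
  "series": [
    {"dx": -0.02, "dy": -0.03, "dz": 0, "spin": 5, "grip": 0},
    {"dx": -0.04, "dy": -0.05, "dz": 0, "spin": 10, "grip": 0},
    {"dx": -0.04, "dy": -0.05, "dz": 0, "spin": 15, "grip": 0},
    {"dx": -0.04, "dy": -0.05, "dz": 0, "spin": 20, "grip": 0},
    {"dx": -0.04, "dy": -0.05, "dz": 0, "spin": 25, "grip": 0},
    {"dx": -0.04, "dy": -0.05, "dz": 0, "spin": 29, "grip": 0},
    {"dx": -0.04, "dy": -0.05, "dz": 0, "spin": 33, "grip": 0},
    {"dx": -0.04, "dy": -0.05, "dz": 0, "spin": 36, "grip": 0},
    {"dx": -0.04, "dy": -0.05, "dz": 0, "spin": 39, "grip": 0},
    {"dx": -0.04, "dy": -0.05, "dz": 0, "spin": 41, "grip": 0},
    {"dx": -0.04, "dy": -0.05, "dz": 0, "spin": 41, "grip": 0},
    {"dx": -0.04, "dy": -0.05, "dz": 0, "spin": 41, "grip": 0}
  ]
}}

```text
time_s: 11.33
ee_pos: [0.5872, -0.2121, 0.1365]
orientation: [-0.001, 0.988, -0.157, 0.0]
force: [-3.1, 9.8, 11.9]
grip_width: 0.009
```

Run:
```python
from h import *
s=monitor.state();n=s["orientation"];print(s["ee_pos"],2*np.degrees(np.arctan2(n[2],n[1]))-90,s["force"],s["moment"],s["grip_width"])
t=camera("top");w=camera("wrist");o=np.zeros((560,800,3),np.uint8)
o[:450,:375]=cv2.resize(t[170:260,360:435],(375,450),interpolation=2)
o[:265,376:]=cv2.resize(w,(424,265));sd=camera("side")
o[270:555,376:800]=cv2.resize(sd[130:205,295:407],(424,285),interpolation=2)
cv2.imwrite("pics/f.png",o)
```

```text
[ 0.58715914 -0.21212583  0.13654578] -108.04035513235043 [-3.11611318  9.84628118 11.92264808] [2.02978355 1.00465525 0.46572101] 0.008990129365553193
```

View pics/f.png

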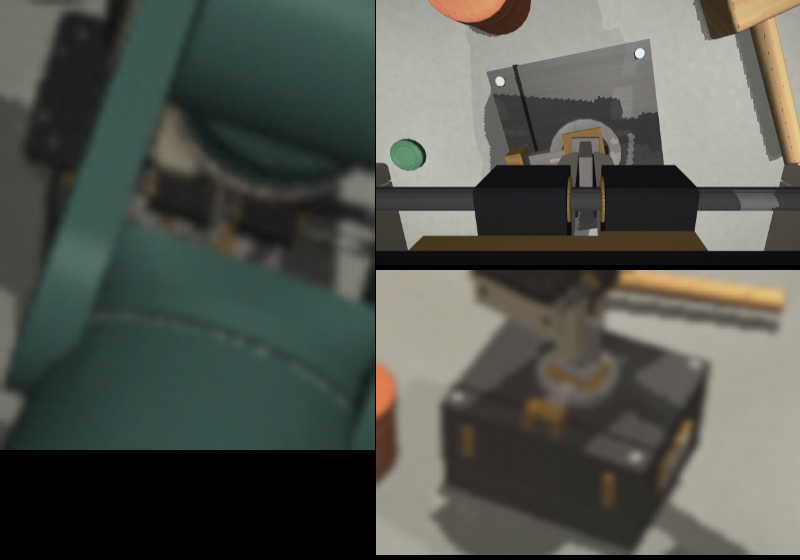

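Run:
```python
from h import *
c=calibration("wrist");w=camera("wrist");h=cv2.cvtColor(w,cv2.COLOR_BGR2HSV)
m=((h[...,1]>100)&(h[...,2]>50)&(abs(h[...,0].astype(int)-18)<9)).astype(np.uint8)*255
P=[]
for x in range(285,345):
    y=np.where(m[180:225,x])[0]
    if len(y):P.append((x,180+y[0]))
P=np.array(P);print(P[::6].tolist())
cv2.imwrite("pics/f2.png",cv2.convertScaleAbs(cv2.resize(w[165:265,230:390],(800,500),interpolation=2),alpha=1.4))
```

```text
[[285, 202], [291, 201], [297, 200], [303, 199], [309, 198], [315, 196], [321, 195], [327, 194], [333, 193], [339, 197]]
```

View pics/f2.png

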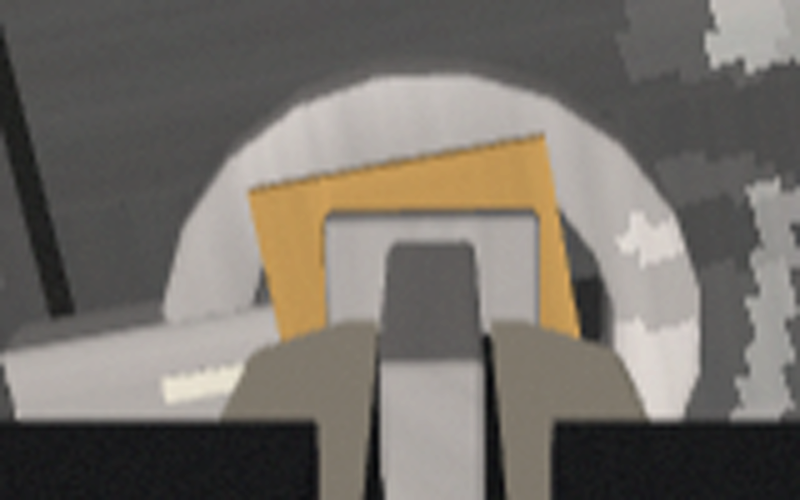

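The brass plug's far edge runs from (285,202) to (333,193), tilted about 10.6° from the key's plate. I convert this to a plug angle, check the hold is steady, then hand in.

Run:
```python
from h import *
from plant import env
c=calibration("wrist");d=ray(c,(333,193.0),.104)-ray(c,(285,202.4),.104)
a=np.degrees(np.arctan2(d[1],d[0]));turn=-7.2-a;s=monitor.state()
print("edge yaw",a,"plug turn",turn,s["force"],s["moment"],s["ee_pos"],s["time_s"],s["grip_width"])
if abs(turn-90)<2.5 and s["ee_pos"][2]<.138: print(env.sign_off())
```

```text
edge yaw -96.59131341539567 plug turn 89.39131341539567 [-4.75478135  9.41642465 12.88183163] [2.00466306 0.97433033 0.49198005] [ 0.58715234 -0.21213527  0.13653982] 11.5333 0.00883762084061427
the job is handed in; nothing more can be done
None
```

I took the square-bowed key from the block, pushed it home in the lock with light rocking, and turned it clockwise to its stop. I handed the job in at 11.5 s with the key still gripped and held there.

- **Key home:** the TCP height was 0.1365 m, where 0.1366 m was expected. The close-up showed the shoulder flat on the plug face, and the push was about 12 N.
- **Turn:** the plug measured about 89.4° from the image, which is 90° within measuring error. The key was turned about 101°, and the moment about vertical rose to 0.49 N m, well above the spring's 0.11 N m, so it is on the stop.
- **Grip:** the opening was 8.8 mm on the 9 mm bow, so the key is still held.
- **Not seen directly:** I did not measure the bolt's travel. The side view showed what looks like an empty staple, but it was blurry.
- **Other things on the shelf:** nothing I planned touched the round-bowed key or the other objects, but I took no separate picture afterwards to check them.
- **Side force:** about 10 N sideways remained on the tool at the end, well below the limits.

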